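# Slide the sample plate out over the deck edge for the transfer fork

### The arm

A 7-joint arm with a two-finger parallel gripper is mounted at the origin on the work surface. World frame = base frame: x ahead of the robot, y to its left, z up, the work surface at z = 0. Lengths are in m, angles in rad, forces in N, time in s.
With the tool pointing down it reaches from about 0.425 to 0.975 m from the base axis. Payload 16.7 kg.
Tool frame: the origin (TCP) lies on the centre line of the jaws, within the pads' length; the fingertips stand 17 mm ahead of it and the grasp point (between the pads) lies 2 mm behind it; z points along the fingers, y is the direction in which the jaws open and shut (so a half turn about z gives the same grasp; the last joint's range is limited). The gripper opens to 85 mm and grips with 20 to 120 N. Pads are 22 mm wide; open, the fingers measure 114 mm over their backs; the gripper's body (76 mm by 85 mm) begins 54 mm behind the grasp point. The pads swing forward as they close: fully open they stand 13 mm farther back than shut.
Start: joints at [-1.403, 0.426, 0.074, 1.606, -0.034, 1.111, -0.067], TCP at [0.21, 0.641, 0.248] pointing down, gripper open.
Joint ranges: [-2.85, 2.85], [-0.5, 2.14], [-1.23, 1.37], [0.21, 2.46], [-1.02, 4.16], [0.16, 2.05], [-2.73, 2.73]. Speed limits (rad/s): [1.89, 1.89, 2.39, 2.39, 3.01, 3.01, 3.01].

### API

Orientations are given as [roll, pitch, yaw] about the fixed x, y, z axes, in that order (R = Rz(yaw) Ry(pitch) Rx(roll)).
In Python, from station import ctrl gives the robot as it stands.
- The arm moves only by the tool arm_command, never from a script. Its argument "rows" is a list that holds one entry, the list of rows, each a list of 5 numbers: the closure, from 0 (fully open) to 1 (shut), then the shift along the tool's x, y, z normalised to -1 to 1, where 1 is 0.06 m, then the turn about the tool's z normalised to -1 to 1, where 1 is 0.15 rad. A call has 1 to 10 rows; each row shifts and turns the pose as measured when the row begins, along the tool's axes as they then stand; what a row does not reach is not made up. A row lasts 1/8 s, in which the tool goes at most 62.5 mm and 10.7 degrees, less where a joint would pass 70% of its speed; a pose out of reach is approached as far as the arm can. A call with a number of a shift or a turn outside -1 to 1 is refused whole. A call with a gripper value outside its range is refused whole. The fingers move at their own pace and stop on an object; "grip_force" is the grip in N (left out, the last holds). Time passes only in rows, so rows that do not move let the fingers close. It gives the time, the measured TCP pose, the force and the opening at its end, in the units of the state.
- ctrl.get_obs(): the state, without advancing time (a new reading comes with each control period).
- ctrl.read_camera(name): name is "scene" or "top" or "wrist"; returns the picture (384x512x3 uint8, blue, green, red); there is no depth.
- ctrl.calibration(name): a dict with "camera_matrix" (3x3 intrinsics, pixels), "k1" (the pictures are not rectified: a ray, as slopes to the right and down, at radius r is drawn at 1 + k1 r^2 times it, then the intrinsics apply), "world_from_camera" (4x4, takes a point from camera to world coordinates). Camera axes: x right, y up, looking along -z (the intrinsics and any distortion apply to the point x, -y, -z); pixel columns grow to the right and rows downward; lengths in m; the calibration is good to about 2 mm. A picture is of the moment at which its call begins: read the wrist's pose just before it. calibration takes no time and is no camera call; for the wrist camera it gives the pose at the moment of the call.
- ctrl.finish_job(): hands the job in, once; it reports no verdict.
Trained networks look in the newest picture that a camera, given by its name, has taken for a name from the list of things; names that differ only in an ending like _2 or _b are one class to them, and where a whole thing is asked for, a point or a joint stands for the part that bears it (a point fixed in the world has none). Each returns a list of dicts, best first, with "conf" (0 to 1); they miss things now and then, are a little off and sometimes report something else, mostly with a low value. They report only what shows in the picture. A call takes as long as a camera call. They do not tell look-alikes from the thing itself.
- ctrl.search_frame(thing, camera): "centre" ([column, row] in pixels, amid what is visible of it).
- ctrl.cut_out(thing, camera): "pixels" (384x512 bool, what is visible of it) and "centre" ([column, row] in pixels, amid what is visible of it).
The state is a dict: "time_s": time; "q": joint angles; "dq": joint speeds; "effort": joint torques, N m; "tool_pos": TCP position; "orientation": TCP orientation; "contact_force": force on the tool from outside, world axes, zero at the start; "wrist_torque": the same for the moment, N m; "opening": opening from 0.0 (shut) to 1.0 (fully open).
Only numpy, scipy, OpenCV 4.12 (cv2) and the standard library are available. Lean on these libraries where they do the work, as an engineer would, in place of code of your own. Each camera call takes 0.05 s, during which the arm holds its last target.

### The job

Push the steel stop bar on the loading deck wide open (about square to the deck's edge) before moving the sample plate. Then push the flat sample plate along the deck until its leading end sticks out 30 mm over the edge above the fork (the dark line across the plate lies over the edge), with the plate square to the edge and roughly midway over the fork. Only push: do not lift or tip the plate or run it against the bar, and leave the vials and everything else where they stand.

Things in the scene. Friction and masses are not known exactly. Their poses are not given: they have to be found in the camera images.
- deck: Fixed white loading deck with a grey top, a low flat-topped housing 260 mm (its x) by 340 mm (its y), 60 mm high: its top lies at z = 0.060. Origin: centre of its underside, on the table. Its -y side is the working edge; the plate is slid along deck -y. The deck may stand turned by up to 0.25 rad.
- deck_edge (a point): Middle of the deck's working edge, on its top surface (deck x 0, y -170, z 60 mm); axes parallel to the deck's, -y points outward over the fork: a fixed steel two-tined fork, 70 mm wide, centred here, its top 26 mm below the deck's top, reaching out to a grey block 42 mm high that ends 138 mm from the edge.
- stop_bar (a joint): Steel stop bar's angle (rad). 0: across the plate's way, parallel to the edge, pointing to deck -x from its hinge. Grows as the free end swings outward (deck -y); 1.57: straight out, clear; end stop 1.75; starts at 0 to 0.25. Stiff (0.06 N m), stays where left. Bar: 115 mm from hinge axis to free end, 10 mm behind it, 12 mm thick, 3 to 23 mm above the deck's top.
- stop_bar_hinge (a point): Point on the stop bar's vertical hinge axis at the deck's top surface, near the far end of the working edge (deck frame x +95 mm, y -155 mm, z 60 mm).
- plate: Loose flat aluminium plate on the deck: 86 mm (its x) by 128 mm (its y), 8 mm thick, about 0.24 kg; 25 dark spots on top and a thin dark line across, 30 mm from its leading (-y) end. Origin: centre of its underside. Starts turned up to 0.28 rad from the deck, its centre within 12 mm of the deck's midline, with at least 55 mm of free deck before the bar.
- plate_end (a point): Middle of the plate's leading end, at its underside (plate frame y -64 mm).
- vial_a: Small amber glass vial with black cap, 22 mm diameter, 44 mm high, standing on the deck to the far (+x) side of the plate's way. Origin: centre of its underside. Leave alone.
- vial_b: Small white vial with black cap, 22 mm diameter, 44 mm high, standing on the deck to the near (-x) side of the plate's way. Origin: centre of its underside. Leave alone.
- amber_bottle: Amber bottle, 72 mm diameter, 140 mm high, on the table to the left of the deck. Origin: centre of its underside. Leave alone.
- beaker: Open glass beaker, 68 mm diameter, 85 mm high, on the table to the right of the deck. Origin: centre of its underside. Leave alone.
- jar: White plastic jar with blue cap, 56 mm diameter, 60 mm high, on the table to the left of the deck. Origin: centre of its underside. Leave alone.
- spanner: Steel spanner 140 mm long lying on the table to the right. Origin: middle of its underside. Leave alone.
- dish: Clear round flat dish, 90 mm diameter, 14 mm high, on the table to the right. Origin: centre of its underside. Leave alone.
There are look-alikes about, which are no part of the job. Several things have the shape of the plate; the one meant has the colours described above.

How it is judged:
On the way, in this order (a step that is already met when the one before it is completed fails the run):
1. the stop bar is swung wide open (past 1.25 rad) while the plate has not yet been moved (under 12 mm) (value of joint stop_bar above 1.25 rad and distance of plate from where it was at the start of the episode below 0.012 m), for 0.2 s.
2. the plate lies flat with 30 mm over the edge, square and over the fork (y of plate_end in the frame of deck_edge between -0.037 and -0.023 m and x of plate_end in the frame of deck_edge between -0.03 and 0.03 m and angle between the y axis of plate and the y axis of deck, either way round below 0.12 rad and height (world z) of plate between 0.055 and 0.066 m), for 0.2 s.
At the end, for the whole second after the job is handed in: The plate lies flat and still on the deck, its leading end 23 to 37 mm beyond the deck's edge, within 30 mm sideways of the fork's middle and within 0.12 rad of square; the stop bar is open past 1.25 rad (all of step 2 and angle between plate's own z axis and vertical below 0.06 rad and linear speed of plate below 0.01 m/s and value of joint stop_bar above 1.25 rad); the robot touches nothing.
It fails at once if the plate is lifted, carried, tipped or pushed off the deck (height (world z) of plate above 0.07 m or height (world z) of plate below 0.05 m or angle between plate's own z axis and vertical above 0.15 rad).
It fails at once if the plate is run against the stop bar (contact force between plate and stop_bar above 1 N).
It fails at once if a vial or another bystander is moved more than 15 mm or knocked over (distance of any of vial_a, vial_b, amber_bottle, beaker, jar, spanner, dish from where it was at the start of the episode above 0.015 m or angle between any of vial_a, vial_b, amber_bottle, beaker, jar, spanner, dish's own z axis and vertical above 0.5 rad).
It also fails if it takes over 62 s, if anything falls off the work surface, if the arm or the gripper's body presses on something with over 40 N, if the wrist force passes 120 N, or if a joint passes its speed limit or range.

## Working session

There is one attempt and no reset: what is moved stays moved. The work goes in short steps, Python scripts to look and compute and a tool call to move; the robot and the scene stay as the last step left them, time stands still between calls to the robot, and variables do not carry over. Pictures are saved under pics/ and viewed, and the job is handed in when it is done.

Besides the shell and the picture viewer there is one more tool, called after "Request:" by a JSON object that holds its "method" and its "body", one argument or row to a line. arm_command: Moves the arm, as the interface text tells. Its arguments: {"type":"object","properties":{"rows":{"type":"array","items":{"type":"array","items":{"type":"array","items":{"type":"number","minimum":-1,"maximum":1}}}},"grip_force":{"type":"number"}},"required":["rows"]}

```bash
mkdir -p pics; ls; cat > h.py <<'E'
import numpy as np, cv2
from station import ctrl
E
python3 - <<'E'
from h import *
o=ctrl.get_obs();print(o)
for n in ["scene","top","wrist"]:
    im=ctrl.read_camera(n);cv2.imwrite(f"pics/{n}0.png",im)
    c=ctrl.calibration(n);print(n,c)
E
```

```text
pics
{'time_s': 0.0, 'q': array([-1.40352445,  0.42675853,  0.07386789,  1.60664955, -0.03408116,
        1.11082645, -0.06707949]), 'dq': array([-1.94876109e-04,  7.78672771e-05, -6.72265528e-04, -5.25449113e-04,
       -9.92462075e-04, -3.42846701e-04,  1.72478059e-03]), 'effort': array([-5.19017594e-04, -9.49823999e+01,  3.76079589e+00, -4.63533068e+01,
        1.92236016e-02,  1.00851234e-02, -1.70511839e-05]), 'tool_pos': array([0.21017724, 0.6410046 , 0.24757465]), 'orientation': array([-3.14021641e+00,  1.28200483e-04,  2.82480131e+00]), 'contact_force': array([-0.23648153,  0.68934215, -0.93911677]), 'wrist_torque': array([ 0.04314502,  0.00601185, -0.04847075]), 'opening': 1.0027083421358784}
scene {'camera_matrix': array([[362.81445225,   0.        , 254.48551542],
       [  0.        , 362.81445225, 195.86531215],
       [  0.        ,   0.        ,   1.        ]]), 'k1': 0.01194250476196116, 'world_from_camera': array([[ 0.45950192, -0.65630891,  0.59842844,  1.18013699],
       [ 0.88801868,  0.35219577, -0.29560271, -0.33144589],
       [-0.01675727,  0.66724565,  0.744
[... 328 characters left out ...]
 ,  0.98258822, -0.18409997,  0.29816784],
       [-0.99950034, -0.02106807,  0.02356302,  0.00445911],
       [ 0.01927411,  0.18459828,  0.98262505,  1.51681966],
       [ 0.        ,  0.        ,  0.        ,  1.        ]])}
wrist {'camera_matrix': array([[309.24410649,   0.        , 255.24643153],
       [  0.        , 309.24410649, 193.56827572],
       [  0.        ,   0.        ,   1.        ]]), 'k1': -0.0527295764727384, 'world_from_camera': array([[ 0.31163479, -0.89780882, -0.31116408,  0.1295759 ],
       [ 0.95020135,  0.29408245,  0.10311595,  0.66730244],
       [-0.00107051, -0.32780305,  0.94474548,  0.37223493],
       [ 0.        ,  0.        ,  0.        ,  1.        ]])}
```

View pics/scene0.png

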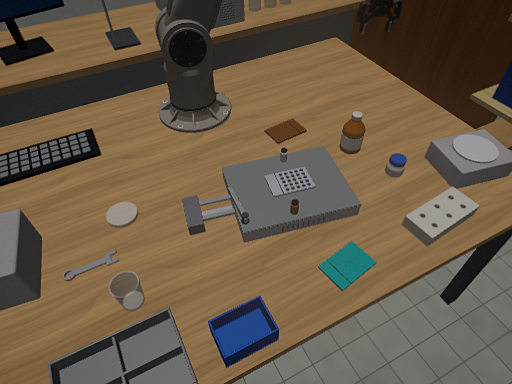

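View pics/top0.png

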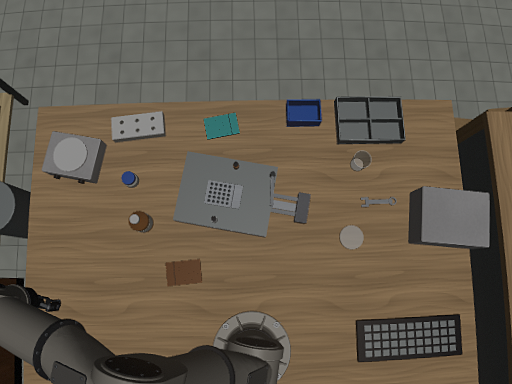

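The sample plate with its spots is at top (223,194), on the deck. The look-alikes are the teal plate at (221,126) and the brown plate at (184,272). The bar runs from its hinge at about (272,175) along the deck edge, and the fork is at (290,205). I'll choose the grey plate on the deck and check it in close crops.

```bash
python3 - <<'E'
from h import *
a=cv2.imread("pics/top0.png")[140:250,165:325];cv2.imwrite("pics/topc.png",cv2.resize(a,None,fx=5,fy=5,interpolation=cv2.INTER_CUBIC))
a=cv2.imread("pics/scene0.png")[140:245,175:365];cv2.imwrite("pics/scenec.png",cv2.resize(a,None,fx=4.2,fy=4.2,interpolation=cv2.INTER_CUBIC))
for n in ["scene","top"]:
    ctrl.read_camera(n)
    for t in ["plate","vial_a","deck","stop_bar"]:
        print(n,t,[(np.round(d['centre'],1),round(d['conf'],2)) for d in ctrl.search_frame(t,n)][:4])
E
```

```text
scene plate [(array([347.6, 264.3]), 0.85), (array([283.2, 129.5]), 0.75), (array([290.9, 179.3]), 0.64)]
scene vial_a [(array([294.4, 204. ]), 0.57)]
scene deck []
scene stop_bar [(array([235.5, 202.4]), 0.46), (array([285.3, 155.1]), 0.23)]
top plate [(array([221. , 125.9]), 0.66), (array([223.1, 194.8]), 0.62), (array([182.8, 273. ]), 0.56)]
top vial_a [(array([223.7, 192.8]), 0.74), (array([269.2, 186.6]), 0.39), (array([235.7, 167.5]), 0.37)]
top deck [(array([237.6, 196.3]), 0.74)]
top stop_bar [(array([139.1, 222.2]), 0.67), (array([270.7, 189.7]), 0.44)]
```

View pics/topc.png

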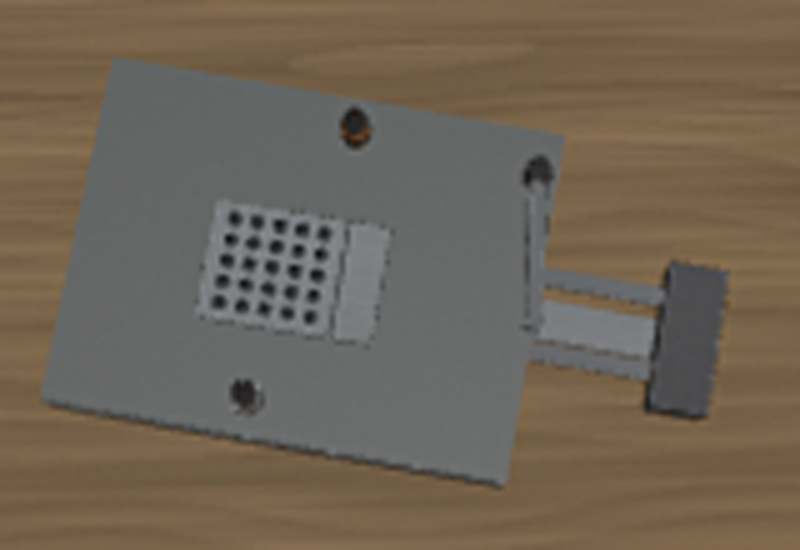

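View pics/scenec.png

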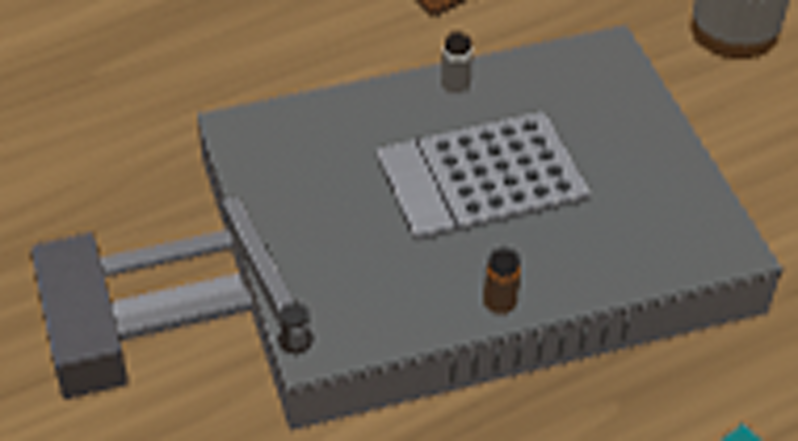

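```bash
cat >> h.py <<'E'
from scipy.optimize import least_squares
def ray(c,px):
    K=c["camera_matrix"];k=c["k1"]
    p=np.array([(px[0]-K[0,2])/K[0,0],(px[1]-K[1,2])/K[1,1]]);u=p.copy()
    for _ in range(20): u=p/(1+k*(u@u))
    T=c["world_from_camera"];return T[:3,3],T[:3,:3]@np.array([u[0],-u[1],-1.])
def atz(c,px,z):
    o,d=ray(c,px);return (o+d*(z-o[2])/d[2])[:2]
def proj(c,P):
    T=c["world_from_camera"];q=T[:3,:3].T@(np.asarray(P,float)-T[:3,3])
    u=np.array([q[0],-q[1]])/-q[2];u=u*(1+c["k1"]*(u@u));K=c["camera_matrix"]
    return np.array([K[0,0]*u[0]+K[0,2],K[1,1]*u[1]+K[1,2]])
def rect(pts,w,l):
    "pts order (+x+y),(+x-y),(-x-y),(-x+y) in world xy -> x,y,th,res"
    L=np.array([[w,l],[w,-l],[-w,-l],[-w,l]])/2
    f=lambda p:(L@np.array([[np.cos(p[2]),np.sin(p[2])],[-np.sin(p[2]),np.cos(p[2])]])+p[:2]-pts).ravel()
    r=least_squares(f,[*pts.mean(0),0]);return r.x,np.round(r.fun.reshape(-1,2)*1000,1)
E
python3 - <<'E'
from h import *
ct=ctrl.calibration("top");cs=ctrl.calibration("scene")
T=lambda p:((p[0]+.5)/5-.5+165,(p[1]+.5)/5-.5+140)
S=lambda p:((p[0]+.5)/4.2-.5+175,(p[1]+.5)/4.2-.5+140)
D={}
for n,c,m,dk,pl,hg,fe,va,vb in [("top",ct,T,[(113,58),(565,135),(505,487),(42,402)],[(217,200),(391,226),(371,344),(197,318)],(538,170),(532,327),(355,118),(244,388)),
 ("scene",cs,S,[(780,268),(290,388),(200,117),(628,28)],[(589,193),(416,237),(378,150),(545,111)],(293,315),(232,202),(505,258),(457,42))]:
    d,r=rect(np.array([atz(c,m(p),.06) for p in dk]),.26,.34);print(n,"deck",d,r.tolist())
    p,r2=rect(np.array([atz(c,m(q),.068) for q in pl]),.086,.128);print("plate",p,r2.tolist())
    R=np.array([[np.cos(d[2]),-np.sin(d[2])],[np.sin(d[2]),np.cos(d[2])]])
    loc=lambda w:np.round((w-d[:2])@R*1000,1)
    print("plate in deck",loc(p[:2]),p[2]-d[2])
    for nm,q,z in [("hinge",hg,.085),("freeend",fe,.083),("va",va,.104),("vb",vb,.104)]:
        w=atz(c,m(q),z);print(nm,np.round(w,4),loc(w))
    print("hinge expected",d[:2]+R@[.095,-.155])
E
```

```text
top deck [ 0.56308868  0.080711   -0.19751387] [[-0.1, -0.0], [-1.0, -0.4], [1.2, -1.1], [-0.1, 1.5]]
plate [ 0.55885564  0.08875969 -0.17312382] [[-0.7, 0.3], [-0.8, 0.2], [0.5, -1.0], [1.0, 0.5]]
plate in deck [-5.7  7.1] 0.024390058386801555
hinge [ 0.6265 -0.0887] [  95.4 -153.7]
freeend [ 0.5125 -0.0809] [ -17.9 -168.4]
va [0.6629 0.042 ] [105.4 -18.4]
vb [0.4708 0.1223] [-98.6  22.7]
hinge expected [ 0.62582565 -0.08991746]
scene deck [ 0.56662108  0.08199041 -0.1971317 ] [[3.3, 1.3], [1.5, -1.7], [-2.5, -0.8], [-2.3, 1.1]]
plate [ 0.56056063  0.09033243 -0.18041079] [[1.3, 1.5], [-0.8, 0.3], [-0.6, -1.2], [0.1, -0.7]]
plate in deck [-7.6  7. ] 0.01672090499515494
hinge [ 0.6262 -0.089 ] [  91.9 -156. ]
freeend [ 0.5175 -0.0813] [ -16.2 -169.8]
va [0.662  0.0436] [101.1 -19. ]
vb [0.4691 0.1217] [-103.5   19.8]
hinge expected [ 0.62942326 -0.08861407]
```

```bash
cat >> h.py <<'E'
DK=np.array([.5645,.081]);TH=-.1973
def st():
    o=ctrl.get_obs();p=o["tool_pos"];c,s=np.cos(TH),np.sin(TH)
    R=np.array([[c,-s],[s,c]]);d=(p[:2]-DK)@R*1000
    yaw=o["orientation"][2];e=(yaw-(TH+np.pi/2)+np.pi)%(2*np.pi)-np.pi
    print("t %.2f deck xy %s z %.1f  yawerr %.3f rp %s F %s open %.2f q7 %.2f"%(o["time_s"],np.round(d,1),p[2]*1000,e,np.round(o["orientation"][:2],3),np.round(o["contact_force"],1),o["opening"],o["q"][6]))
    return d,p,e,o
E
python3 -c "
from h import *
st()"
```

```text
t 0.65 deck xy [-457.2  480. ] z 248.3  yawerr 1.451 rp [-3.141 -0.   ] F [-0.6 -0.5 -0.7] open 1.00 q7 -0.07
```

Request:
{"method": "arm_command", "body": {
  "rows": [
    [[1, 0, 0, 0, 0.95], [1, 0, 0, 0, 0.95], [1, 0, 0, 0, 0.95], [1, 0, 0, 0, 0.95], [1, 0, 0, 0, 0.95], [1, 0, 0, 0, 0.95], [1, 0, 0, 0, 0.95], [1, 0, 0, 0, 0.95], [1, 0, 0, 0, 0.95], [1, 0, 0, 0, 0.95]]
  ],
  "grip_force": 30
}}

```text
time_s: 1.9
tool_pos: [0.2103, 0.6414, 0.2486]
orientation: [-3.141, -0.001, 1.354]
contact_force: [-0.3, 0.5, -0.1]
opening: 0.001
```

```bash
python3 -c "
from h import *
st()"
```

```text
t 1.90 deck xy [-457.2  480.1] z 248.6  yawerr -0.020 rp [-3.141e+00 -1.000e-03] F [-0.3  0.5 -0.1] open 0.00 q7 -1.41
```

Request:
{"method": "arm_command", "body": {
  "rows": [
    [[1, -0.8, 0.64, 0, -0.13], [1, -0.8, 0.64, 0, 0], [1, -0.8, 0.64, 0, 0], [1, -0.8, 0.64, 0, 0], [1, -0.8, 0.64, 0, 0], [1, -0.8, 0.64, 0, 0], [1, -0.8, 0.64, 0, 0], [1, -0.8, 0.64, 0, 0], [1, -0.8, 0.64, 0, 0], [1, -0.8, 0.64, 0, 0]]
  ]
}}

```text
time_s: 3.15
tool_pos: [0.4946, 0.0885, 0.2486]
orientation: [3.14, -0.008, 1.38]
contact_force: [1.4, 1.1, 0.6]
opening: -0.002
```

```bash
python3 -c "
from h import *
st()"
```

```text
t 3.15 deck xy [-70.   -6.3] z 248.6  yawerr 0.007 rp [ 3.14  -0.008] F [1.4 1.1 0.6] open -0.00 q7 -0.34
```

Request:
{"method": "arm_command", "body": {
  "rows": [
    [[1, -0.45, 0.29, 0, 0], [1, -0.45, 0.29, 0, 0], [1, -0.45, 0.29, 0, 0], [1, -0.45, 0.29, 0, 0], [1, 0, 0, 0, 0], [1, 0, 0, 0, 0]]
  ]
}}

```text
time_s: 3.9
tool_pos: [0.5447, -0.0393, 0.2489]
orientation: [3.137, -0.009, 1.374]
contact_force: [-0.1, -0.4, -0.3]
opening: 0.001
```

```bash
python3 -c "
from h import *
st()
im=ctrl.read_camera('wrist');cv2.imwrite('pics/w1.png',im)
c=ctrl.calibration('wrist')
R=np.array([[np.cos(TH),-np.sin(TH)],[np.sin(TH),np.cos(TH)]])
for n,p,z in [('hinge',(.095,-.155),.085),('end0',(-.02,-.155),.083),('platefront',(-.006,-.057),.068),('cornerE-',(-.13,-.17),.06),('cornerE+',(.13,-.17),.06)]:
    print(n,proj(c,[*(DK+R@p),z]))
"
```

```text
t 3.90 deck xy [   4.2 -121.9] z 248.9  yawerr 0.000 rp [ 3.137 -0.009] F [-0.1 -0.4 -0.3] open 0.00 q7 -0.00
hinge [344.48945489 211.05181774]
end0 [230.86757496 210.54455534]
platefront [244.08035416 109.79604409]
cornerE- [133.3866694  215.42745748]
cornerE+ [368.23187223 215.11313377]
```

View pics/w1.png

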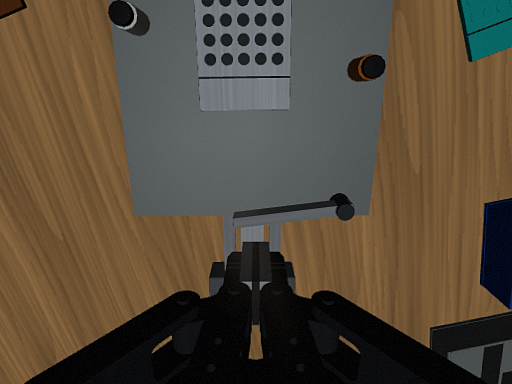

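The wrist view matches the model to 1–2 px: the plate's leading end is at (244,109), the bar's free end at (234,218) and the hinge at (345,210). I'll descend between the plate and the bar.

Request:
{"method": "arm_command", "body": {
  "rows": [
    [[1, 0, 0, 0.8, 0], [1, 0, 0, 0.8, 0], [1, 0, 0, 0.5, 0], [1, 0, 0, 0.3, 0], [1, 0, 0, 0.1, 0], [1, 0, 0, 0, 0]]
  ]
}}

```text
time_s: 4.7
tool_pos: [0.547, -0.032, 0.0968]
orientation: [3.134, -0.013, 1.382]
contact_force: [0.1, 0.3, 0.4]
opening: -0.001
```

```bash
python3 -c "
from h import *
st()"
```

```text
t 4.70 deck xy [   5.  -114.2] z 96.8  yawerr 0.008 rp [ 3.134 -0.013] F [0.1 0.3 0.4] open -0.00 q7 0.18
```

Request:
{"method": "arm_command", "body": {
  "rows": [
    [[1, 0, 0, 0.16, 0], [1, -0.2, 0.1, 0, 0.05], [1, -0.2, 0.1, 0, 0], [1, -0.2, 0, 0, 0], [1, -0.2, 0, 0, 0], [1, -0.2, 0.02, 0, 0]]
  ]
}}

```text
time_s: 5.45
tool_pos: [0.5502, -0.0974, 0.0883]
orientation: [3.13, -0.015, 1.374]
contact_force: [-0.7, 0.8, -0.5]
opening: 0.001
```

```bash
python3 -c "
from h import *
st()"
```

```text
t 5.45 deck xy [  20.9 -177.7] z 88.3  yawerr 0.000 rp [ 3.13  -0.015] F [-0.7  0.8 -0.5] open 0.00 q7 0.31
```

Continue the arc.

Request:
{"method": "arm_command", "body": {
  "rows": [
    [[1, -0.17, 0.08, 0, 0], [1, -0.15, 0.12, 0, 0], [1, -0.13, 0.15, 0, 0], [1, -0.12, 0.17, 0, 0], [1, -0.08, 0.2, 0, 0], [1, -0.02, 0.2, 0, 0]]
  ]
}}

```text
time_s: 6.2
tool_pos: [0.5989, -0.1516, 0.0881]
orientation: [3.131, -0.015, 1.373]
contact_force: [-0.6, -0.0, -0.9]
opening: 0.003
```

```bash
python3 -c "
from h import *
st()
im=ctrl.read_camera('wrist');cv2.imwrite('pics/w2.png',im)
im=ctrl.read_camera('top');cv2.imwrite('pics/t2.png',cv2.resize(im[140:250,165:325],None,fx=5,fy=5,interpolation=cv2.INTER_CUBIC))"
```

```text
t 6.20 deck xy [  79.3 -221.4] z 88.1  yawerr -0.000 rp [ 3.131 -0.015] F [-0.6 -0.  -0.9] open 0.00 q7 0.38
```

View pics/t2.png

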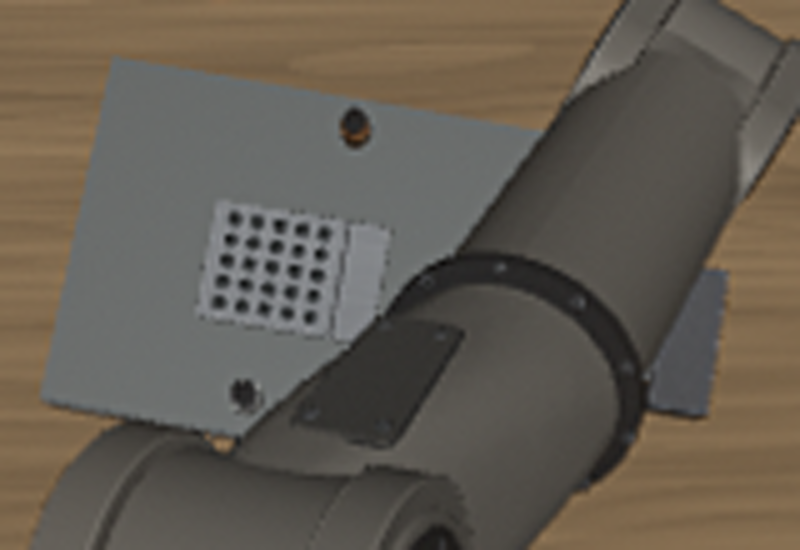

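View pics/w2.png

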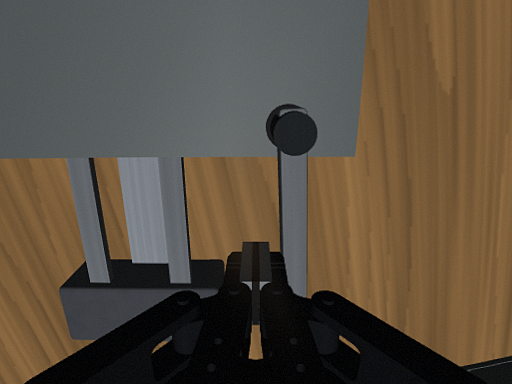

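The bar now points straight out, running down from the hinge at (290,130), so it is about 1.57 rad. The plate hasn't moved. I'll back off, rise, and go behind the plate.

Request:
{"method": "arm_command", "body": {
  "rows": [
    [[1, 0, -0.5, 0, 0], [1, 0, -0.2, -0.5, 0], [1, 0, 0, -0.8, 0], [1, 0, 0, -0.8, 0], [0.35, 0.8, -0.15, 0, 0], [0.35, 0.9, -0.15, 0, 0], [0.35, 0.9, -0.15, 0, 0], [0.35, 0.9, -0.15, 0, 0], [0.35, 0.9, 0, 0, 0], [0.35, 0.5, 0, 0, 0]]
  ]
}}

```text
time_s: 7.55
tool_pos: [0.5777, 0.1594, 0.2224]
orientation: [3.128, -0.017, 1.371]
contact_force: [0.0, -1.3, -1.0]
opening: 0.651
```

```bash
python3 -c "
from h import *
st()"
```

```text
t 7.55 deck xy [-2.4 79.4] z 222.4  yawerr -0.002 rp [ 3.128 -0.017] F [ 0.  -1.3 -1. ] open 0.65 q7 -0.30
```

Request:
{"method": "arm_command", "body": {
  "rows": [
    [[0.35, 0.55, -0.06, 0, 0], [0.35, 0, 0, 0, 0], [0.35, 0, 0, 0, 0]]
  ]
}}

```text
time_s: 7.92
tool_pos: [0.5801, 0.1969, 0.2225]
orientation: [3.128, -0.017, 1.376]
contact_force: [0.0, -0.1, 0.0]
opening: 0.651
```

```bash
python3 -c "
from h import *
st()
im=ctrl.read_camera('scene');cv2.imwrite('pics/s3.png',cv2.resize(im[100:255,175:375],None,fx=4,fy=3.8,interpolation=cv2.INTER_CUBIC))"
```

```text
t 7.92 deck xy [ -7.4 116.7] z 222.5  yawerr 0.003 rp [ 3.128 -0.017] F [ 0.  -0.1  0. ] open 0.65 q7 -0.34
```

View pics/s3.png

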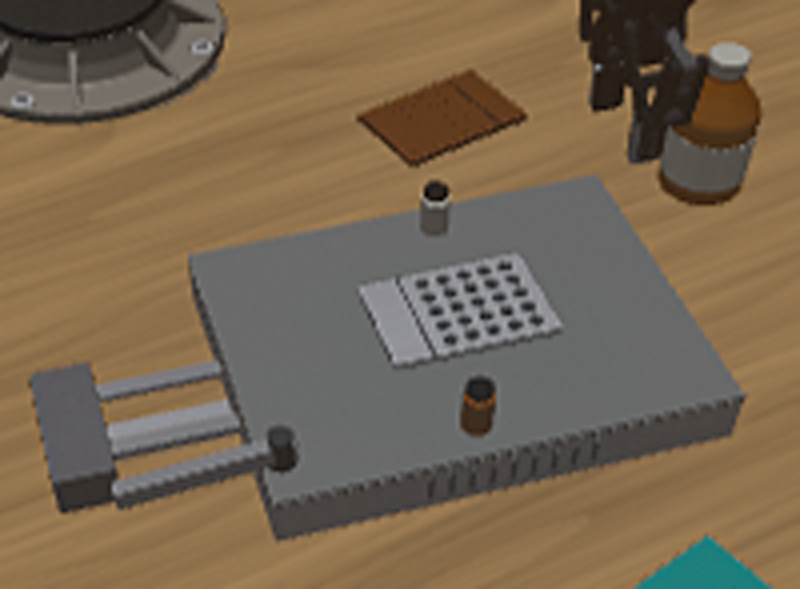

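The bar is open, pointing from the hinge at (280,445) to the left, and the plate is untouched. Next I'll descend behind the plate.

Request:
{"method": "arm_command", "body": {
  "rows": [
    [[0.35, 0, 0, 0.7, 0], [0.35, 0, 0, 0.6, 0], [0.35, 0, 0, 0.4, 0], [0.35, 0, 0, 0.2, 0], [0.35, 0, 0, 0, 0], [0.35, 0, 0, 0, 0]]
  ]
}}

```text
time_s: 8.72
tool_pos: [0.5837, 0.1947, 0.1082]
orientation: [3.125, -0.02, 1.37]
contact_force: [-0.0, -0.5, -0.8]
opening: 0.651
```

```bash
python3 -c "
from h import *
st()"
```

```text
t 8.72 deck xy [ -3.4 115.2] z 108.2  yawerr -0.003 rp [ 3.125 -0.02 ] F [-0.  -0.5 -0.8] open 0.65 q7 -0.25
```

Request:
{"method": "arm_command", "body": {
  "rows": [
    [[0.35, 0, -0.05, 0.25, 0], [0.35, 0, 0, 0.15, 0], [0.35, 0, 0, 0, 0]]
  ]
}}

```text
time_s: 9.1
tool_pos: [0.5816, 0.1963, 0.0838]
orientation: [3.123, -0.021, 1.371]
contact_force: [-1.1, 0.7, 0.3]
opening: 0.652
```

```bash
python3 -c "
from h import *
st()
im=ctrl.read_camera('scene');cv2.imwrite('pics/s4.png',cv2.resize(im[100:220,260:380],None,fx=5,fy=5,interpolation=cv2.INTER_CUBIC))"
```

```text
t 9.10 deck xy [ -5.9 116.4] z 83.8  yawerr -0.002 rp [ 3.123 -0.021] F [-1.1  0.7  0.3] open 0.65 q7 -0.23
```

View pics/s4.png

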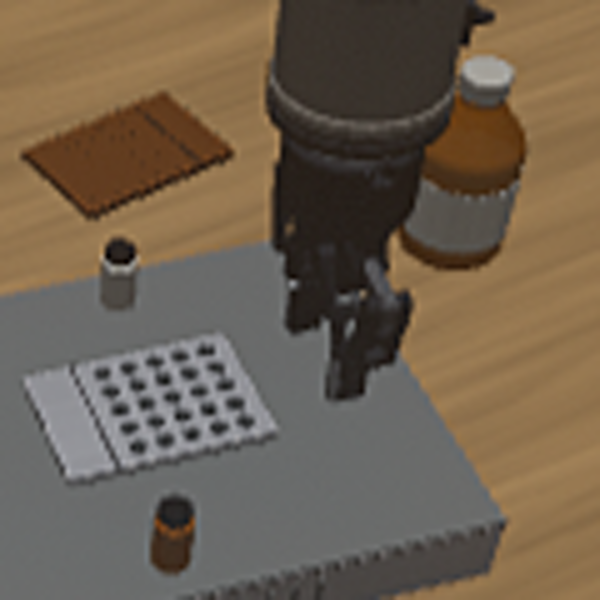

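Request:
{"method": "arm_command", "body": {
  "rows": [
    [[0.35, 0, 0, 0.06, 0], [0.35, 0, 0, 0, 0]]
  ]
}}

```text
time_s: 9.4
tool_pos: [0.582, 0.1964, 0.0805]
orientation: [3.123, -0.022, 1.371]
contact_force: [-0.2, 0.1, 0.5]
opening: 0.648
```

Request:
{"method": "arm_command", "body": {
  "rows": [
    [[0.35, 0, 0, 0.05, 0], [0.35, 0, 0, 0, 0]]
  ]
}}

```text
time_s: 9.65
tool_pos: [0.5822, 0.1965, 0.0775]
orientation: [3.122, -0.022, 1.371]
contact_force: [-0.2, -0.8, 0.3]
opening: 0.652
```

Request:
{"method": "arm_command", "body": {
  "rows": [
    [[0.35, 0, 0, 0.04, 0], [0.35, 0, 0, 0, 0]]
  ]
}}

```text
time_s: 9.9
tool_pos: [0.5823, 0.1966, 0.075]
orientation: [3.122, -0.022, 1.371]
contact_force: [0.1, -0.5, 0.4]
opening: 0.65
```

Request:
{"method": "arm_command", "body": {
  "rows": [
    [[0.35, 0, 0, 0.03, 0], [0.35, 0, 0, 0, 0]]
  ]
}}

```text
time_s: 10.15
tool_pos: [0.5826, 0.1966, 0.0737]
orientation: [3.122, -0.022, 1.371]
contact_force: [-1.9, -0.7, 5.0]
opening: 0.648
```

```bash
python3 -c "
from h import *
st()
im=ctrl.read_camera('scene');cv2.imwrite('pics/s5.png',cv2.resize(im[140:200,290:370],None,fx=10,fy=10,interpolation=cv2.INTER_CUBIC))"
```

```text
t 10.15 deck xy [ -4.9 116.9] z 73.7  yawerr -0.003 rp [ 3.122 -0.022] F [-1.9 -0.7  5. ] open 0.65 q7 -0.22
```

View pics/s5.png

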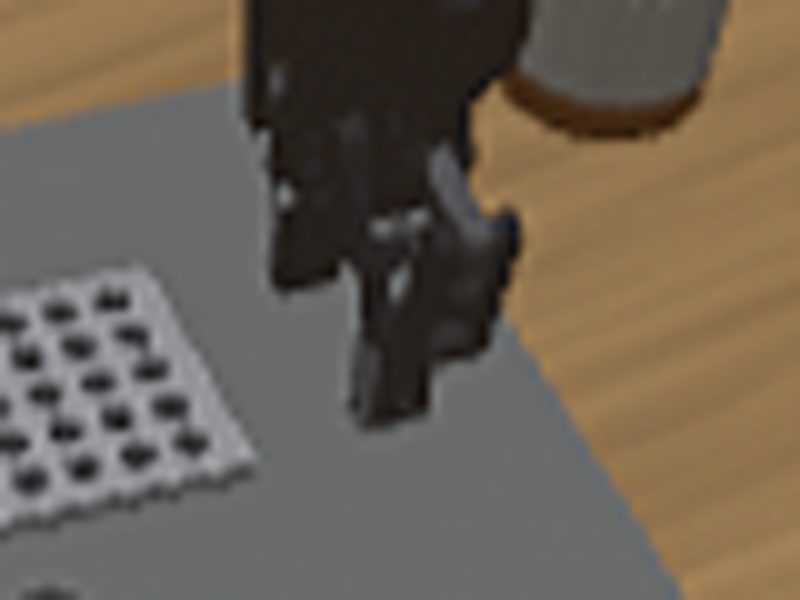

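The fingertips touched the deck at TCP z 0.074. I'll raise 2.5 mm and approach the plate's rear edge.

Request:
{"method": "arm_command", "body": {
  "rows": [
    [[0.35, 0, 0, -0.05, 0], [0.35, -0.15, 0, 0, 0], [0.35, -0.15, 0, 0, 0]]
  ]
}}

```text
time_s: 10.58
tool_pos: [0.5787, 0.1783, 0.0763]
orientation: [3.122, -0.022, 1.372]
contact_force: [0.5, -0.7, -0.3]
opening: 0.649
```

```bash
python3 -c "
from h import *
st()"
```

```text
t 10.57 deck xy [-5.2 98.2] z 76.3  yawerr -0.002 rp [ 3.122 -0.022] F [ 0.5 -0.7 -0.3] open 0.65 q7 -0.19
```

Request:
{"method": "arm_command", "body": {
  "rows": [
    [[0.35, -0.15, 0, 0, 0], [0.35, -0.15, 0, 0, 0], [0.35, -0.15, 0, 0, 0], [0.35, -0.15, 0, 0, 0], [0.35, 0, 0, 0, 0]]
  ]
}}

```text
time_s: 11.2
tool_pos: [0.5713, 0.1397, 0.0758]
orientation: [3.121, -0.023, 1.37]
contact_force: [-0.0, -0.5, -0.6]
opening: 0.653
```

```bash
python3 -c "
from h import *
st()
im=ctrl.read_camera('scene');cv2.imwrite('pics/s6.png',cv2.resize(im[140:245,175:365],None,fx=4.2,fy=4.2,interpolation=cv2.INTER_CUBIC))"
```

```text
t 11.20 deck xy [-4.8 58.9] z 75.8  yawerr -0.003 rp [ 3.121 -0.023] F [-0.  -0.5 -0.6] open 0.65 q7 -0.13
```

View pics/s6.png

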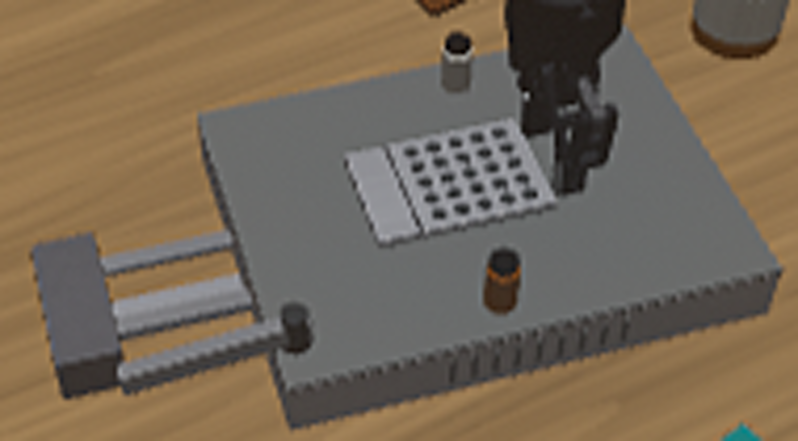

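The plate is sliding: its near leading corner moved from (416,237) to (381,243). I'll measure it.

```bash
cat >> h.py <<'E'
def plate(c,pts,z=.068,tag=""):
    R=np.array([[np.cos(TH),-np.sin(TH)],[np.sin(TH),np.cos(TH)]])
    p,r=rect(np.array([atz(c,q,z) for q in pts]),.086,.128);d=(p[:2]-DK)@R*1000;a=p[2]-TH
    end=d+64*np.array([np.sin(a),-np.cos(a)])
    print(tag,"plate",np.round(d,1),"rel",round(a,3),"end in edge frame",np.round(end+[0,170],1),r.tolist())
S=lambda p:((p[0]+.5)/4.2-.5+175,(p[1]+.5)/4.2-.5+140)
T=lambda p:((p[0]+.5)/5-.5+165,(p[1]+.5)/5-.5+140)
E
python3 -c "
from h import *
plate(ctrl.calibration('scene'),[S(p) for p in [(555,204),(381,243),(346,157),(512,119)]])"
```

```text
plate [ -5.2 -16.5] rel 0.001 end in edge frame [-5.1 89.5] [[0.1, 2.3], [0.0, -1.4], [-1.3, -1.6], [1.1, 0.7]]
```

Request:
{"method": "arm_command", "body": {
  "rows": [
    [[0.35, -0.15, 0, 0, 0], [0.35, -0.15, 0, 0, 0], [0.35, -0.15, 0, 0, 0], [0.35, -0.15, 0, 0, 0], [0.35, -0.15, 0, 0, 0], [0.35, 0, 0, 0, 0]]
  ]
}}

```text
time_s: 12.0
tool_pos: [0.5623, 0.0938, 0.075]
orientation: [3.12, -0.025, 1.371]
contact_force: [-0.0, -0.5, 0.9]
opening: 0.65
```

```bash
python3 -c "
from h import *
st()"
```

```text
t 12.00 deck xy [-4.6 12.2] z 75.0  yawerr -0.002 rp [ 3.12  -0.025] F [-0.  -0.5  0.9] open 0.65 q7 -0.05
```

Request:
{"method": "arm_command", "body": {
  "rows": [
    [[0.35, 0, 0, -0.02, 0], [0.35, -0.15, 0, 0, 0], [0.35, -0.15, 0, 0, 0], [0.35, -0.15, 0, 0, 0], [0.35, -0.15, 0, 0, 0], [0.35, -0.15, 0, 0, 0], [0.35, -0.1, 0, 0, 0], [0.35, 0, 0, 0, 0]]
  ]
}}

```text
time_s: 13.0
tool_pos: [0.5515, 0.0404, 0.075]
orientation: [3.12, -0.025, 1.371]
contact_force: [0.5, 0.0, -0.4]
opening: 0.646
```

```bash
python3 -c "
from h import *
st()
im=ctrl.read_camera('scene');cv2.imwrite('pics/s7.png',cv2.resize(im[140:245,175:365],None,fx=4.2,fy=4.2,interpolation=cv2.INTER_CUBIC))"
```

```text
t 13.00 deck xy [ -4.8 -42.3] z 75.0  yawerr -0.002 rp [ 3.12  -0.025] F [ 0.5  0.  -0.4] open 0.65 q7 0.04
```

View pics/s7.png

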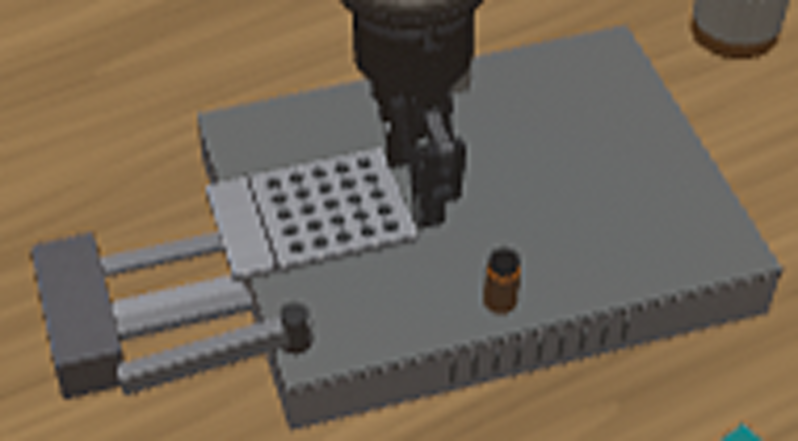

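```bash
python3 -c "
from h import *
plate(ctrl.calibration('scene'),[S(p) for p in [(416,234),(235,277),(208,184),(384,150)]])"
```

```text
plate [  -5.2 -115.8] rel -0.016 end in edge frame [-6.2 -9.8] [[2.3, 1.3], [-1.6, -0.2], [0.4, -1.2], [-1.2, 0.1]]
```

Request:
{"method": "arm_command", "body": {
  "rows": [
    [[0.35, 0, 0, -0.02, 0], [0.35, -0.1, 0, 0, 0], [0.35, -0.08, 0, 0, 0], [0.35, 0, 0, 0, 0]]
  ]
}}

```text
time_s: 13.55
tool_pos: [0.549, 0.0298, 0.0757]
orientation: [3.121, -0.024, 1.373]
contact_force: [-0.8, 0.2, 0.8]
opening: 0.652
```

```bash
python3 -c "
from h import *
st()
im=ctrl.read_camera('scene');cv2.imwrite('pics/s8.png',cv2.resize(im[140:245,175:365],None,fx=4.2,fy=4.2,interpolation=cv2.INTER_CUBIC))"
```

```text
t 13.55 deck xy [ -5.2 -53.3] z 75.7  yawerr -0.001 rp [ 3.121 -0.024] F [-0.8  0.2  0.8] open 0.65 q7 0.06
```

View pics/s8.png

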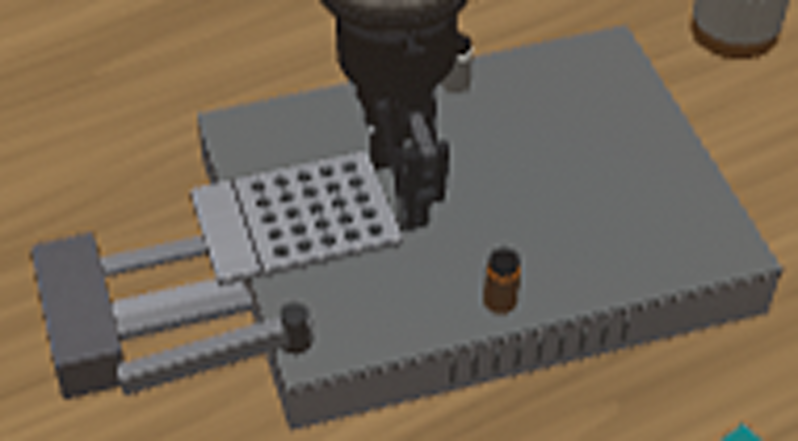

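Request:
{"method": "arm_command", "body": {
  "rows": [
    [[0.35, -0.07, 0, 0, 0], [0.35, -0.06, 0, 0, 0], [0.35, 0, 0, 0, 0], [0.35, 0, 0, 0, 0]]
  ]
}}

```text
time_s: 14.1
tool_pos: [0.5474, 0.0218, 0.0755]
orientation: [3.121, -0.024, 1.373]
contact_force: [1.3, 3.2, 2.3]
opening: 0.647
```

```bash
python3 -c "
from h import *
st()"
```

```text
t 14.10 deck xy [ -5.2 -61.4] z 75.5  yawerr -0.001 rp [ 3.121 -0.024] F [1.3 3.2 2.3] open 0.65 q7 0.07
```

Request:
{"method": "arm_command", "body": {
  "rows": [
    [[0.35, 0.3, 0, 0, 0], [0.35, 0.6, 0, 0, 0], [0.35, 0, 0, -0.7, 0], [0.35, 0, 0, -0.9, 0], [0.35, 0, 0, -0.9, 0], [0.35, 0.7, 0, -0.3, 0], [0.35, 0.7, 0, 0, 0], [0.35, 0, 0, 0, 0], [0.35, 0, 0, 0, 0]]
  ]
}}

```text
time_s: 15.22
tool_pos: [0.5701, 0.1664, 0.2512]
orientation: [3.123, -0.022, 1.376]
contact_force: [0.1, -1.4, 0.3]
opening: 0.652
```

```bash
python3 -c "
from h import *
st()
im=ctrl.read_camera('scene');cv2.imwrite('pics/s9.png',cv2.resize(im[140:245,175:365],None,fx=4.2,fy=4.2,interpolation=cv2.INTER_CUBIC))
im=ctrl.read_camera('top');cv2.imwrite('pics/t9.png',cv2.resize(im[140:250,165:325],None,fx=5,fy=5,interpolation=cv2.INTER_CUBIC))"
```

```text
t 15.22 deck xy [-11.3  84.8] z 251.2  yawerr 0.003 rp [ 3.123 -0.022] F [ 0.1 -1.4  0.3] open 0.65 q7 -0.34
```

View pics/s9.png

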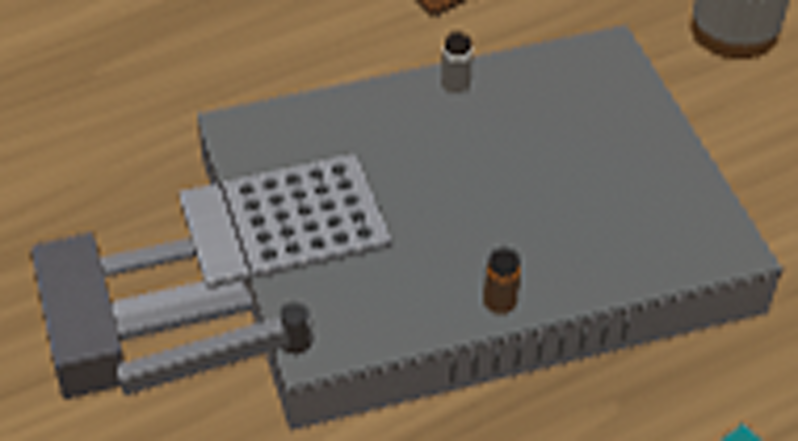

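View pics/t9.png

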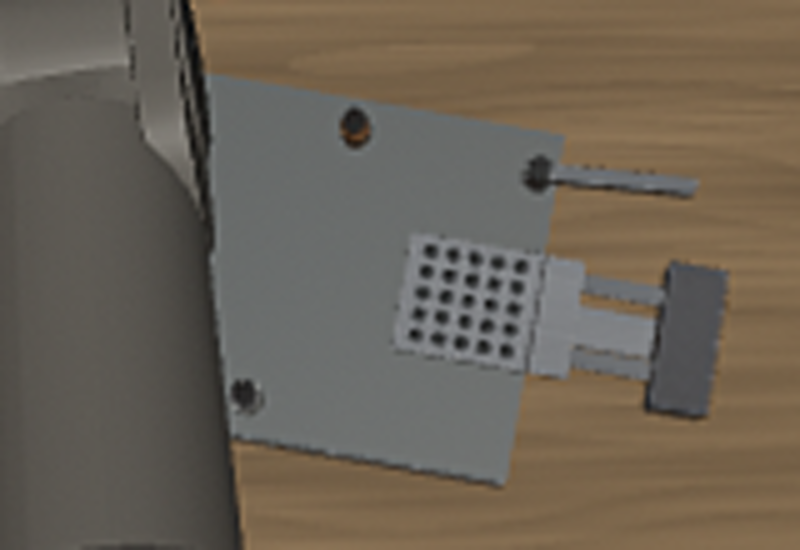

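```bash
python3 -c "
from h import *
plate(ctrl.calibration('scene'),[S(p) for p in [(391,242),(207,285),(181,191),(355,155)]],tag='scene')
ct=ctrl.calibration('top')
plate(ct,[T(p) for p in [(411,233),(585,260),(566,378),(393,351)]],tag='top')
e=atz(ct,T((697,187)),.083)-atz(ct,T((538,170)),.085)
print('bar', np.arctan2(-e[1],-e[0])-TH*-1 if 0 else np.arctan2(*( -(np.array([[np.cos(TH),np.sin(TH)],[-np.sin(TH),np.cos(TH)]])@e)[::-1])))
"
```

```text
scene plate [  -4.4 -135.3] rel -0.005 end in edge frame [ -4.8 -29.3] [[0.4, 0.9], [-1.4, -0.1], [0.7, -1.7], [0.3, 1.0]]
top plate [  -6.6 -136.1] rel 0.018 end in edge frame [ -5.5 -30.1] [[-0.4, 0.4], [-0.7, -0.1], [0.3, -1.5], [0.8, 1.1]]
bar 1.6431369553277493
```

Both cameras agree, and the dark line lies over the edge. The bar is open at about 1.6 rad and the gripper is clear, so I'm handing in.

```bash
python3 -c "
from h import *
print(ctrl.finish_job())"
```

```text
the job is handed in; nothing more can be done
None
```

I swung the stop bar open with the closed gripper before the plate moved. Then I pushed the plate from behind along the deck with two spread fingers, backed off, rose clear and handed the job in at about 15 s. No verdict is reported.

**Last checks before hand-in:**

| Check | Scene camera | Top camera | Limit |
|---|---|---|---|
| Overhang past the edge | 29.3 mm | 30.1 mm | 23 to 37 mm |
| Sideways from fork middle | −4.8 mm | −5.5 mm | ±30 mm |
| Angle from square | −0.005 rad | 0.018 rad | under 0.12 rad |
| Stop bar angle | not measured | about 1.64 rad | over 1.25 rad |

- **Rest of the scene:** by eye, the vials stand where they were, the plate is flat and the bar is clear of the plate. I did not measure the other things on the table again.
- **Disagreements:** the two cameras differ by about 2 mm in position and 0.02 rad in plate angle. No check failed.

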